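Mount the sample frame on the spectrometer dock

TASK

Pick up the flat sample frame by its bridge handle and lower it gently over both upright pins of the dock, either way round, until it lies flush on the dock. Then swing the dock's clamp lever in over the frame all the way to its stop, and let go. Do not disturb the jar, the cup or the screwdriver.

Things in the scene. Friction and masses are not known exactly. Their poses are not given: they have to be found in the camera images.
- dock: Fixed white block on the bench, 200 mm (x) by 210 mm (y) by 25 mm high; origin at the centre of its underside, z up. Two upright 12 mm steel pins at x = 0, y = -66 and +66 mm rise 32 mm above its top, the last 9 mm tapering. A grey housing, top 60 mm above the bench, stands on it at x = 75 to 97, y = -75 to 75 mm. The clamp's upright pivot is at x = -72, y = -55 mm.
- seat (a point): Where the frame's middle (frame_mid) lies when it is fully down on the dock: midway between the pins, 53.5 mm above the dock's underside, with the dock's axes. The frame's y axis then lies along this y, either way round.
- frame_mid (a point): Middle, half-way up (28.5 mm), of the loose frame, 0.3 to 0.55 kg, flat on the bench: dark metal plate 100 (x) by 170 (y) by 12 mm with a window and two 15 mm through holes at x = 0, y = -66 and +66 mm. Grey handle over the window: bar along y, 100 mm long, 14 mm square, its centre line 21.5 mm above this point, on thin posts at y = -44 and +44. 57 mm high. Same after a half turn.
- clamp (a joint): Angle of the clamp lever about its upright pivot, rad: 0 = fully in over the frame, at its stop; grows to 1.3 as it swings out, anticlockwise from above. Starts at 0.7 to 1.2, clear of the frame's way down, and stays where left (about 1 N at the knob moves it). Flat steel bar 18 mm wide, its underside 40 and top 48 mm above the dock's underside, 3 mm above a seated frame.
- clamp_knob (a point): Middle of the round black upright knob at the end of the clamp lever: 20 mm in diameter, 42 mm tall, its top 90 mm and this point 69 mm above the dock's underside, 96 mm from the pivot. With the clamp fully in it is at x = -38, y = 35 mm in the dock's axes.
- bottle: Bystander: brown glass jar, 60 mm in diameter, 130 mm high, origin at the centre of its underside.
- cup: Bystander: white open cup, 72 mm in diameter, 85 mm high, origin at the centre of its underside.
- screwdriver: Bystander: screwdriver lying on the bench, about 200 mm long, origin under its middle.
Not all that is in view belongs to the job. What is meant by the part that bears frame_mid is not blue, green or orange, and is the smaller of those in its own colour.

How it is judged:
By the outcome, as a careful person would: the job done as asked, in the order asked, and still so for the second after the job is handed in, with the robot touching nothing.
It also fails if it takes over 64 s, if anything falls off the work surface, if the arm or the gripper's body presses on something with over 40 N, if the wrist force passes 120 N, or if a joint passes its speed limit or range.

ROBOT

A 7-joint arm with a two-finger parallel gripper is mounted at the origin on the work surface. World frame = base frame: x ahead of the robot, y to its left, z up, the work surface at z = 0. Lengths are in m, angles in rad, forces in N, time in s.
With the tool pointing down it reaches from about 0.4 to 0.85 m from the base axis. Payload 10.4 kg.
Tool frame: the origin (TCP) lies midway between the tips of the shut fingers; the grasp point (between the pads) lies 19 mm behind it (r.grasp_offset is the distance from the TCP to the grasp point, in m); z points along the fingers, y is the line along which they close (so a half turn about z gives the same grasp; the last joint's range is limited). The gripper opens to 87 mm and grips with 3 to 60 N. Pads are 19 mm wide; open, the fingers measure 117 mm over their backs; the gripper's body (75 mm by 190 mm) begins 51 mm behind the grasp point.
Start: joints at [1.148, 0.332, -0.065, 1.46, 0.022, 1.35, -0.088], TCP at [0.243, -0.576, 0.195] pointing down, gripper open.
Joint ranges: [-2.6, 2.6], [-0.5, 2.12], [-1.47, 1.34], [0.16, 2.42], [-1.27, 4.41], [0.06, 2.06], [-2.6, 2.6]. Speed limits (rad/s): [2.22, 2.22, 2.79, 2.79, 3.14, 3.14, 3.14].

INTERFACE

Orientations are given as a unit quaternion [x, y, z, w].
In Python, from bench import r gives the robot as it stands.
- The arm moves only by the tool drive_tool, never from a script. Its argument "moves" is a list that holds one entry, the list of rows, each a list of 7 numbers: the shift along the tool's x, y, z in m, then the turn, a rotation vector about the tool's x, y, z in rad, then the opening, from 0 (shut) to 1 (fully open). In form: [[[tx, ty, tz, ax, ay, az, jaw], ...]]. A call has 1 to 10 rows; each row shifts and turns the commanded pose from where the row before left it, along the tool's axes as they then stand; what a row does not reach is not made up. A row lasts 1/10 s, in which the tool goes at most 50 mm and 8.59 degrees, less where a joint would pass 70% of its speed; a pose out of reach is approached as far as the arm can. A call is refused whole if a number of a shift passes 0.05 or a number of a turn 0.15, either way. A call with a gripper value outside its range is refused whole. The fingers move at their own pace and stop on an object; "squeeze" is the grip in N (left out, the last holds). Time passes only in rows, so rows that do not move let the fingers close. It gives the time, the measured TCP pose, the force, the opening and the grip force at its end, in the units of the state.
- r.read_state(): the state, without advancing time (a new reading comes with each control period).
- r.camera(name): name is "scene" or "top" or "wrist"; returns the picture (480x640x3 uint8, red, green, blue); there is no depth.
- r.camera_info(name): a dict with "mtx" (3x3 intrinsics, pixels), "k1" (the pictures are not rectified: a ray, as slopes to the right and down, at radius r is drawn at 1 + k1 r^2 times it, then the intrinsics apply), "rvec" (rotation vector, rad) and "tvec" (3), from world to camera coordinates, as OpenCV has them; the wrist camera has in their place "T_tool_cam" (4x4, takes a point from camera to tool coordinates, whose origin is the TCP and whose axes are the flange's). Camera axes: x right, y down, z forward; pixel columns grow to the right and rows downward; lengths in m; the calibration is good to about 2 mm. A picture is of the moment at which its call begins: read the wrist's pose just before it. camera_info takes no time and is no camera call.
- r.close_job(): hands the job in; it is judged then, once.
Trained networks look in the newest picture that a camera, given by its name, has taken for a name from the list of things; names that differ only in an ending like _2 or _b are one class to them, and where a whole thing is asked for, a point or a joint stands for the part that bears it (a point fixed in the world has none). Each returns a list of dicts, best first, with "conf" (0 to 1); they miss things now and then, are a little off and sometimes report something else, mostly with a low value. They report only what shows in the picture. A call takes as long as a camera call. They do not tell look-alikes from the thing itself.
- r.find_in(camera, query): "bbox" ([left, top, right, bottom] in pixels, round what is visible of it).
- r.place_of(camera, query): "at" ([column, row] in pixels: a listed point, or the origin of a listed thing).
The state is a dict: "time": time; "joint_positions": joint angles; "joint_vel": joint speeds; "joint_torque": joint torques, N m; "ee_pos": TCP position; "eef_rot": TCP orientation; "ft_force": force on the tool from outside, world axes, zero at the start; "torque": the same for the moment, N m; "width": finger opening in m; "grip_force": force on a finger pad.
Only numpy, scipy, OpenCV 4.12 (cv2) and the standard library are available. Lean on these libraries where they do the work, as an engineer would, in place of code of your own. Each camera call takes 0.05 s, during which the arm holds its last target. There are 200 camera calls.

## Working session

There is one attempt and no reset: what is moved stays moved. The work goes in short steps, Python scripts to look and compute and a tool call to move; the robot and the scene stay as the last step left them, time stands still between calls to the robot, and variables do not carry over. Pictures are saved under pics/ and viewed, at most 10 in all, crops included, and the job is handed in when it is done.

Besides the shell and the picture viewer there is one more tool, called after ">>>" as name(argument=value, ...) on one line, values as JSON. drive_tool: Moves the arm, as the interface text tells. Its arguments: {"type":"object","properties":{"moves":{"type":"array"},"squeeze":{"type":"number"}},"required":["moves"]}

```bash
mkdir -p pics
cat > h.py <<'E'
import numpy as np, cv2
from bench import r
from scipy.spatial.transform import Rotation as R
def save(c,n):
    im=r.camera(c); cv2.imwrite(f'pics/{n}.png',im[:,:,::-1]); return im
def ray(c,px,st=None):
    i=r.camera_info(c); K=np.array(i['mtx'],float); k=i['k1']
    d=cv2.undistortPoints(np.array([[px]],float),K,np.array([k,0,0,0,0.]))[0,0]
    d=np.array([d[0],d[1],1.])
    if c=='wrist':
        T=np.array(i['T_tool_cam']); st=st or r.read_state()
        Rt=R.from_quat(st['eef_rot']).as_matrix()
        return Rt@T[:3,3]+np.array(st['ee_pos']),Rt@T[:3,:3]@d
    Rm=cv2.Rodrigues(np.array(i['rvec'],float))[0]
    return -Rm.T@np.array(i['tvec'],float).ravel(),Rm.T@d
def at_z(c,px,z,st=None):
    o,d=ray(c,px,st); return o+d*(z-o[2])/d[2]
def proj(c,P,st=None):
    i=r.camera_info(c); K=np.array(i['mtx'],float); k=np.array([i['k1'],0,0,0,0.])
    P=np.atleast_2d(np.array(P,float))
    if c=='wrist':
        T=np.array(i['T_tool_cam']); st=st or r.read_state()
        Rt=R.from_quat(st['eef_rot']).as_matrix(); Rc=(Rt@T[:3,:3]).T; t=-Rc@(Rt@T[:3,3]+np.array(st['ee_pos']))
        rv=cv2.Rodrigues(Rc)[0]
    else: rv=np.array(i['rvec'],float); t=np.array(i['tvec'],float)
    return cv2.projectPoints(P,rv,t,K,k)[0][:,0]
E
python3 - <<'E'
from h import *
a=save('scene','s0');b=save('top','t0')
for c in('scene','top'):
    for q in('dock','frame_mid','clamp_knob','bottle','cup','screwdriver','seat'):
        print(c,q,[(np.round(p['at']).tolist(),round(p['conf'],2)) for p in r.place_of(c,q)][:5])
print(r.read_state()); print(r.grasp_offset, r.camera_info('wrist'))
E
```

```text
scene dock [([384.0, 210.0], 0.77), ([304.0, 263.0], 0.3)]
scene frame_mid [([263.0, 210.0], 0.89), ([359.0, 307.0], 0.8), ([306.0, 261.0], 0.71), ([147.0, 304.0], 0.6)]
scene clamp_knob [([360.0, 178.0], 0.64)]
scene bottle [([384.0, 272.0], 0.65)]
scene cup [([421.0, 176.0], 0.67)]
scene screwdriver [([225.0, 307.0], 0.67)]
scene seat [([385.0, 202.0], 0.9)]
top dock [([209.0, 245.0], 0.69)]
top frame_mid [([407.0, 180.0], 0.95), ([332.0, 164.0], 0.83), ([340.0, 241.0], 0.65), ([501.0, 311.0], 0.62), ([331.0, 331.0], 0.57)]
top clamp_knob [([188.0, 280.0], 0.83)]
top bottle [([278.0, 177.0], 0.55)]
top cup [([119.0, 247.0], 0.65)]
top screwdriver [([432.0, 260.0], 0.72)]
top seat [([206.0, 236.0], 0.64)]
{'time': 0.8, 'joint_positions': array([ 1.14837284,  0.33222545, -0.06468636,  1.46009239,  0.02162145,
        1.3498897 , -0.08846251]), 'joint_vel': array([ 5.59566796e-04,  8.18469240e-06, -3.24045480e-04, -2.93769009e-04,
       -1.82287535e-04,  1.61116021e-03,  1.84166170e-04]), 'joint_torque': array([-2.69727761e-04, -6.22994399e+01,  2.49574572e-02, -3.90109348e+01,
     
[... 216 characters left out ...]
 0.22935953, -0.20184666,  0.23235116]), 'torque': array([ 0.0095361 , -0.02859927, -0.02651213]), 'grip_force': 0.0, 'width': 0.0871388920655188}
0.0187 {'mtx': array([[393.64560159,   0.        , 321.72750477],
       [  0.        , 393.64560159, 241.51949901],
       [  0.        ,   0.        ,   1.        ]]), 'k1': -0.08610103657155613, 'T_tool_cam': array([[ 9.90826590e-04, -9.52574091e-01, -3.04305141e-01,
         8.35052280e-02],
       [ 9.99999506e-01,  9.68488850e-04,  2.24342956e-04,
        -2.64157701e-04],
       [ 8.10128488e-05, -3.04305213e-01,  9.52574580e-01,
        -1.90518125e-01],
       [ 0.00000000e+00,  0.00000000e+00,  0.00000000e+00,
         1.00000000e+00]])}
```

View pics/t0.png

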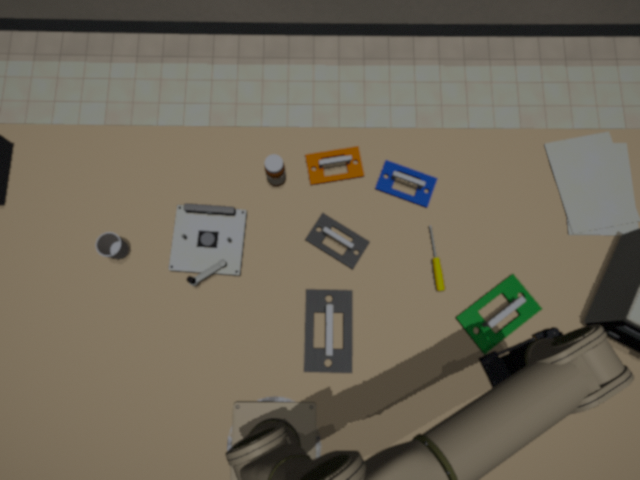

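View pics/s0.png

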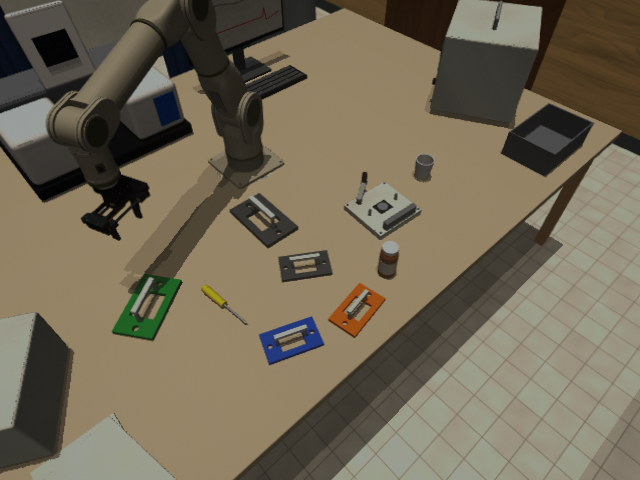

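The pictures show two dark frames: the small one is at top (338,241) / scene (306,261), the large one at top (329,331) / scene (263,215). Blue, green and orange are excluded, so the smaller dark one at (338,241) is the one meant. The dock is at (209,240), with its knob at (190,280) and its housing towards the far side. I'll confirm with an enlarged crop and size measurements.

Run:
```python
from h import *
b=cv2.imread('pics/t0.png')
A=cv2.resize(b[195:385,295:385],None,fx=3,fy=3,interpolation=cv2.INTER_CUBIC)
B=cv2.resize(b[195:295,160:260],None,fx=5,fy=5,interpolation=cv2.INTER_CUBIC)
H=570
o=np.zeros((H,A.shape[1]+500,3),np.uint8);o[:A.shape[0],:A.shape[1]]=A;o[:500,A.shape[1]:]=B
cv2.imwrite('pics/c0.png',o)
g=cv2.cvtColor(b,cv2.COLOR_BGR2HSV)
m=((g[...,2]<95)&(g[...,1]<70)).astype(np.uint8)
n,l,s,c=cv2.connectedComponentsWithStats(m)
for i in range(1,n):
    if s[i,4]>500 and s[i,0]>290 and s[i,0]<360 and s[i,1]>190:
        q=cv2.boxPoints(cv2.minAreaRect(np.argwhere(l==i)[:,::-1].astype(np.float32)))
        P=np.array([at_z('top',p,.012) for p in q]); print(np.round(q),np.round(P[:,:2],3).tolist(),P.mean(0),np.linalg.norm(np.diff(P,axis=0),axis=1))
for q,z in (((209,245),0),((206,236),.0535),((188,280),.069)): print(at_z('top',q,z))
for q,z in (((384,210),0),((385,202),.0535),((360,178),.069),((306,261),.0285)): print(at_z('scene',q,z))
print(at_z('top',(278,177),0),at_z('top',(119,247),0))
```

```text
[[304. 240.]
 [322. 212.]
 [369. 241.]
 [352. 269.]] [[0.576, -0.082], [0.663, -0.134], [0.573, -0.278], [0.487, -0.225]] [ 0.57489623 -0.17946103  0.012     ] [0.10154594 0.1701099  0.10020667]
[[304. 289.]
 [351. 289.]
 [351. 372.]
 [304. 372.]] [[0.428, -0.083], [0.429, -0.221], [0.195, -0.218], [0.194, -0.085]] [ 0.31166166 -0.15161223  0.012     ] [0.13796526 0.23454691 0.13283144]
[0.56017252 0.20466081 0.        ]
[0.57592861 0.20375814 0.0535    ]
[0.44493939 0.24408472 0.069     ]
[0.57694753 0.21967596 0.        ]
[0.58355111 0.20964206 0.0535    ]
[0.44084229 0.2231281  0.069     ]
[ 0.57983889 -0.17296797  0.0285    ]
[0.77783862 0.00188356 0.        ] [0.55188209 0.47247319 0.        ]
```

View pics/c0.png

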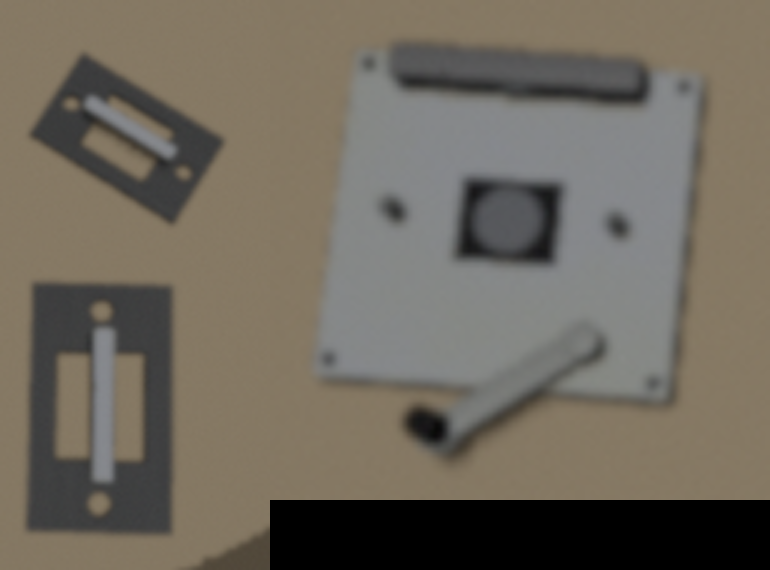

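The crop confirms it: the small dark frame measures 100 x 170 mm with its centre near (0.575,-0.180), while the other is about 138 x 235 mm. The clamp lever is swung out towards the lower left. I'll move above the frame.

>>> drive_tool(moves=[[[0,0,0,0,0,-0.122,1],[0,0,0,0,0,-0.122,1],[0,0,0,0,0,-0.122,1],[0,0,0,0,0,-0.122,1],[0,0,0,0,0,-0.122,1],[0.04,0.006,0,0,0,0,1],[0.04,0.006,0,0,0,0,1],[0.04,0.006,0,0,0,0,1],[0.04,0.006,0,0,0,0,1],[0.04,0.006,0,0,0,0,1]]])

```text
time: 1.8
ee_pos: [0.376, -0.421, 0.1953]
eef_rot: [0.875, 0.484, 0.0, 0.0]
ft_force: [0.3, -0.7, -0.5]
width: 0.0874
grip_force: 0.0
```

>>> drive_tool(moves=[[[0.04,0.006,0,0,0,0,1],[0.04,0.006,0,0,0,0,1],[0.04,0.006,0,0,0,0,1],[0.04,0.006,0,0,0,0,1],[0.04,0.006,0,0,0,0,1],[0.04,0.006,0,0,0,0,1],[0.04,0.006,0,0,0,0,1],[0.03,0,0,0,0,0,1],[0,0,0,0,0,0,1],[0,0,0,0,0,0,1]]])

```text
time: 2.8
ee_pos: [0.5757, -0.1819, 0.195]
eef_rot: [0.875, 0.484, -0.0, 0.0]
ft_force: [-0.8, -0.5, 0.4]
width: 0.087
grip_force: 0.0
```

```bash
cat >> h.py <<'E'
def yaw(st):
    a=R.from_quat(st['eef_rot']).as_matrix()[:,1]; return np.arctan2(a[1],a[0])
def delta(P,y,st=None):
    "tool shift to TCP P and az turn so tool y axis is at world yaw y (mod pi)"
    st=st or r.read_state(); Rt=R.from_quat(st['eef_rot'])
    d=(y-yaw(st)+np.pi/2)%np.pi-np.pi/2
    print('shift',np.round(Rt.inv().apply(np.array(P)-st['ee_pos']),4),'az',round(-d,4),'t',st['time'],'tilt',np.round(Rt.as_matrix()[:,2],4))
E
python3 - <<'E'
from h import *
st=r.read_state(); im=save('wrist','w1')
print(st['time'],st['ee_pos'],np.degrees(yaw(st)))
for p in r.place_of('wrist','frame_mid'): print(p, at_z('wrist',p['at'],.0285,st))
E
```

```text
2.8 [ 0.5756997  -0.18185226  0.19495964] -32.06595731174921
{'at': [322.1, 203.8], 'conf': 0.77} [ 0.57889734 -0.17640535  0.0285    ]
{'at': [551.2, 58.1], 'conf': 0.75} [ 0.81704275 -0.17107036  0.0285    ]
{'at': [581.7, 284.2], 'conf': 0.71} [ 0.7620437 -0.3885852  0.0285   ]
```

View pics/w1.png

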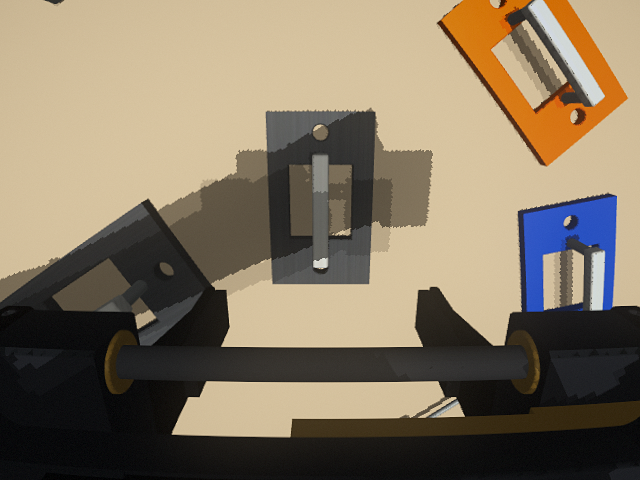

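The wrist view shows the frame square-on at (320,200), with plate corners near (266,111), (376,110), (369,284) and (273,284). The handle runs along column 320 between the fingers.

Run:
```python
from h import *
st=r.read_state()
C=np.array([at_z('wrist',p,.012,st) for p in ((266,111),(376,110),(369,284),(273,284))])
m=C.mean(0); u=(C[0]+C[1]-C[2]-C[3])[:2]; print(C[:,:2],m,np.linalg.norm(u)/2,'yaw',np.degrees(np.arctan2(u[1],u[0]))-90)
H=[at_z('wrist',p,.057,st) for p in ((320,154),(320,262))]; print(H,np.mean(H,0),np.linalg.norm(H[0]-H[1]))
u=H[0]-H[1];print(np.degrees(np.arctan2(u[1],u[0]))-90)
g=r.grasp_offset
for x in (m,np.mean(H,0)): delta([x[0],x[1],.05-g],np.radians(-32))
```

```text
[[ 0.57907432 -0.08112458]
 [ 0.66422315 -0.1336951 ]
 [ 0.57234531 -0.27880165]
 [ 0.48831214 -0.2258856 ]] [ 0.57598873 -0.17987673  0.012     ] 0.17130425189292708 yaw -32.21424556074166
[array([ 0.60221899, -0.13684267,  0.057     ]), array([ 0.55169748, -0.21687653,  0.057     ])] [ 0.57695824 -0.1768596   0.057     ] 0.09464587332360604
-32.262240124290216
shift [ 0.0039 -0.0012  0.1637] az -0.0043 t 2.9 tilt [-3.e-04 -8.e-04 -1.e+00]
shift [ 0.007  -0.002   0.1637] az -0.0043 t 2.9 tilt [-3.e-04 -8.e-04 -1.e+00]
```

>>> drive_tool(moves=[[[0.004,-0.001,0.035,0,0,0,1],[0,0,0.035,0,0,0,1],[0,0,0.035,0,0,0,1],[0,0,0.03,0,0,0,1],[0,0,0.02,0,0,0,1],[0,0,0.008,0,0,0,1],[0,0,0,0,0,0,1],[0,0,0,0,0,0,0],[0,0,0,0,0,0,0],[0,0,0,0,0,0,0]]], squeeze=40)

```text
time: 3.9
ee_pos: [0.5775, -0.1786, 0.0332]
eef_rot: [0.875, 0.484, 0.001, 0.001]
ft_force: [-0.7, -0.4, -0.4]
width: 0.0704
grip_force: 0.0
```

>>> drive_tool(moves=[[[0,0,0,0,0,0,0],[0,0,0,0,0,0,0],[0,0,0,0,0,0,0],[0,0,0,0,0,0,0],[0,0,0,0,0,0,0]]])

```text
time: 4.4
ee_pos: [0.5769, -0.1783, 0.032]
eef_rot: [0.875, 0.484, -0.0, 0.0]
ft_force: [-0.3, -0.8, -0.6]
width: 0.0311
grip_force: 0.0
```

>>> drive_tool(moves=[[[0,0,0,0,0,0,0],[0,0,0,0,0,0,0],[0,0,0,0,0,0,0],[0,0,0,0,0,0,0],[0,0,0,0,0,0,0]]])

```text
time: 4.9
ee_pos: [0.5769, -0.1783, 0.0321]
eef_rot: [0.875, 0.484, -0.0, 0.0]
ft_force: [-0.9, 0.1, -0.6]
width: 0.001
grip_force: 0.0
```

>>> drive_tool(moves=[[[0,0,-0.02,0,0,0,0],[0,0,-0.03,0,0,0,0],[0,0,-0.03,0,0,0,0],[0,0,-0.03,0,0,0,0],[0,0,-0.03,0,0,0,0],[0,0,-0.02,0,0,0,0],[0,0,0,0,0,0,0],[0,0,0,0,0,0,0]]])

```text
time: 5.7
ee_pos: [0.5769, -0.1783, 0.1919]
eef_rot: [0.875, 0.484, 0.0, 0.0]
ft_force: [-0.3, -0.3, -1.1]
width: 0.0003
grip_force: 0.0
```

Run:
```python
from h import *
st=r.read_state(); print(st['time'],st['ee_pos'],st['width'],st['grip_force'],st['ft_force'],np.degrees(yaw(st)))
delta([0.56,0.10,.20],np.radians(-4.5))
```

```text
5.7 [ 0.57685239 -0.17830082  0.19187801] 0.00033388560014860965 0.0 [-0.33279756 -0.26960302 -1.06204263] -32.1435096146408
shift [ 0.2267 -0.1623 -0.0082] az -0.4825 t 5.7 tilt [ 2.e-04 -2.e-04 -1.e+00]
```

The fingers closed on nothing. I'll look again.

Run:
```python
from h import *
im=save('wrist','w2'); st=r.read_state()
for p in r.place_of('wrist','frame_mid'): print(p, at_z('wrist',p['at'],.0285,st))
t=save('top','t2')
print(st['width'])
for p in r.place_of('top','frame_mid'): print(p, at_z('top',p['at'],.0285))
```

```text
{'at': [583.0, 286.8], 'conf': 0.62} [ 0.76089245 -0.38557221  0.0285    ]
{'at': [90.1, 327.8], 'conf': 0.56} [ 0.30258746 -0.15375971  0.0285    ]
0.0009253623665812015
{'at': [334.3, 163.8], 'conf': 0.71} [ 0.81213164 -0.17196488  0.0285    ]
{'at': [496.4, 310.3], 'conf': 0.63} [ 0.37009066 -0.63592964  0.0285    ]
{'at': [404.1, 182.3], 'conf': 0.6} [ 0.75433832 -0.38453925  0.0285    ]
```

View pics/w2.png

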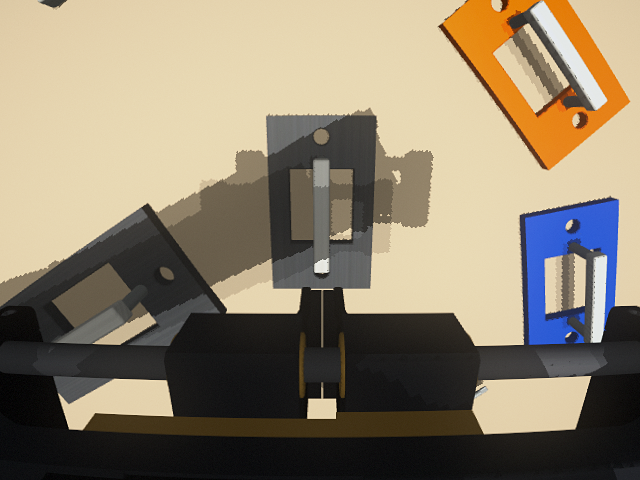

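The frame sits untouched at (322,200) and the shut fingers are at (322,290), so the image is consistent with the pose. I'll descend again with the gripper open and look at the low pose from two cameras.

>>> drive_tool(moves=[[[0,0,0,0,0,0,1],[0,0,0,0,0,0,1],[0,0,0,0,0,0,1],[0,0,0,0,0,0,1],[0,0,0.04,0,0,0,1],[0,0,0.04,0,0,0,1],[0,0,0.04,0,0,0,1],[0,0,0.03,0,0,0,1],[0,0,0.01,0,0,0,1],[0,0,0,0,0,0,1]]])

```text
time: 6.9
ee_pos: [0.5762, -0.1781, 0.0312]
eef_rot: [0.875, 0.484, -0.001, -0.001]
ft_force: [0.2, -0.1, 0.0]
width: 0.0725
grip_force: 0.0
```

Run:
```python
from h import *
st=r.read_state(); print(st['time'],st['ee_pos'],st['width'])
w=r.camera('wrist');s=r.camera('scene')
tip=np.array(st['ee_pos']); u=proj('scene',tip)[0]; v=proj('wrist',tip,st)[0]; print(u,v, proj('scene',[[.576,-.18,.05],[.576,-.18,.0]]))
x,y=map(int,u); cs=cv2.resize(s[y-75:y+50,x-60:x+60],None,fx=4,fy=4,interpolation=cv2.INTER_CUBIC)
cw=cv2.resize(w[120:480,160:480],(300,337))
o=np.zeros((500,780,3),np.uint8);o[:500,:480]=cs;o[:337,480:]=cw
cv2.imwrite('pics/low.png',o[:,:,::-1])
```

```text
6.9 [ 0.57620412 -0.17807472  0.0311796 ] 0.07254780041733445
[304.11293881 260.6842405 ] [322.79290908 283.02655235] [[303.46617417 257.43616104]
 [303.91524726 266.64125312]]
```

View pics/low.png

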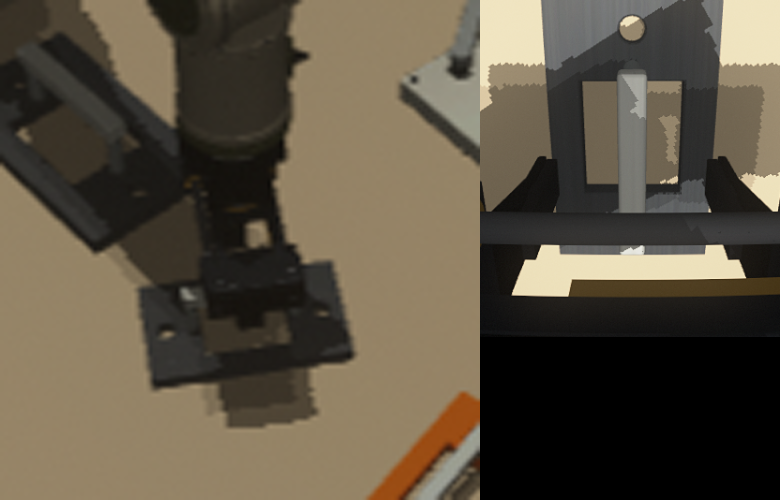

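The handle (crop column 632) passes between the fingers. From their image spacing, though, the visible fingertips sit about 30 mm behind the stated TCP, so they closed just above the handle. I'll lower another 17 mm, which is safe under either reading, and check with the force and a close-up.

>>> drive_tool(moves=[[[0,0,0.007,0,0,0,1],[0,0,0.005,0,0,0,1],[0,0,0.005,0,0,0,1],[0,0,0,0,0,0,1]]])

```text
time: 7.4
ee_pos: [0.5764, -0.1782, 0.0144]
eef_rot: [0.875, 0.484, -0.0, -0.0]
ft_force: [-1.6, -0.6, 0.5]
width: 0.0869
grip_force: 0.0
```

Run:
```python
from h import *
st=r.read_state(); print(st['time'],st['ee_pos'],st['width'],st['ft_force'])
w=r.camera('wrist');h=st['width']/2
for z in(0,-.01,-.02,-.03): print(z,[proj('wrist',R.from_quat(st['eef_rot']).apply([x,s*h,z])+st['ee_pos'],st)[0].round().tolist() for x in(.0095,-.0095) for s in(1,-1)])
cv2.imwrite('pics/low2.png',cv2.resize(w[200:480,160:480],None,fx=2,fy=2)[:,:,::-1])
```

```text
7.4 [ 0.57640113 -0.1782075   0.01435434] 0.08691895758349312 [-1.55898572 -0.58934467  0.49291339]
0 [[406.0, 266.0], [239.0, 266.0], [404.0, 299.0], [242.0, 299.0]]
-0.01 [[410.0, 273.0], [235.0, 273.0], [408.0, 308.0], [238.0, 308.0]]
-0.02 [[415.0, 282.0], [231.0, 281.0], [412.0, 317.0], [234.0, 317.0]]
-0.03 [[420.0, 290.0], [226.0, 290.0], [416.0, 328.0], [229.0, 328.0]]
```

View pics/low2.png

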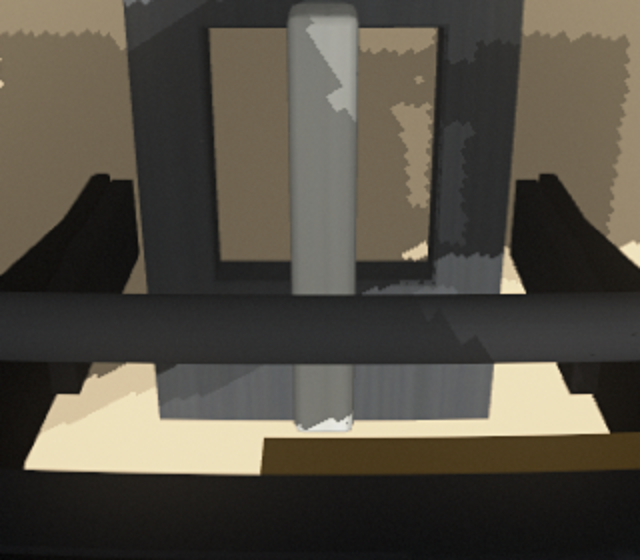

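The fingertip corner at pixel (226,290) matches an offset of exactly -30 mm, so the real tips are at z≈0.044. I'll lower another 12 mm and close.

>>> drive_tool(moves=[[[0,0,0.004,0,0,0,1],[0,0,0.004,0,0,0,1],[0,0,0.004,0,0,0,1],[0,0,0,0,0,0,1]]])

```text
time: 7.85
ee_pos: [0.5764, -0.1782, 0.0023]
eef_rot: [0.875, 0.484, -0.0, -0.0]
ft_force: [0.7, 0.1, -0.6]
width: 0.0868
grip_force: 0.0
```

>>> drive_tool(moves=[[[0,0,0,0,0,0,0],[0,0,0,0,0,0,0],[0,0,0,0,0,0,0],[0,0,0,0,0,0,0],[0,0,0,0,0,0,0],[0,0,0,0,0,0,0],[0,0,0,0,0,0,0],[0,0,0,0,0,0,0],[0,0,0,0,0,0,0],[0,0,0,0,0,0,0]]], squeeze=40)

```text
time: 8.85
ee_pos: [0.5769, -0.1783, 0.0031]
eef_rot: [0.875, 0.484, 0.0, 0.0]
ft_force: [-0.3, -0.1, 0.2]
width: 0.0149
grip_force: 0.1
```

>>> drive_tool(moves=[[[0,0,0,0,0,0,0],[0,0,0,0,0,0,0],[0,0,-0.01,0,0,0,0],[0,0,-0.02,0,0,0,0],[0,0,-0.03,0,0,0,0],[0,0,-0.03,0,0,0,0],[0,0,-0.03,0,0,0,0],[0,0,-0.02,0,0,0,0],[0,0,0,0,0,0,0],[0,0,0,0,0,0,0]]])

```text
time: 9.85
ee_pos: [0.5765, -0.1783, 0.1425]
eef_rot: [0.875, 0.484, -0.0, -0.0]
ft_force: [-0.2, 0.6, -3.2]
width: 0.0135
grip_force: 40.0
```

Run:
```python
from h import *
st=r.read_state(); print(st['time'],st['ee_pos'],st['width'],st['grip_force'],st['ft_force'])
delta([0.51,0.20,.143],np.radians(-4.5))
```

```text
9.85 [ 0.57652876 -0.17826086  0.14254785] 0.01352631394620916 39.999553095549345 [-0.24028991  0.56956782 -3.1689705 ]
shift [ 0.2849 -0.2576 -0.0005] az -0.4825 t 9.85 tilt [-4.e-04 -1.e-04 -1.e+00]
```

The frame is held (width 13.5 mm, grip 40 N, about 3 N of weight). I'll carry it beside the dock, on the near side, for a close measurement.

>>> drive_tool(moves=[[[0.0237,-0.0334,0,0,0,0,0],[0.0237,-0.0334,0,0,0,0,0],[0.0237,-0.0334,0,0,0,0,0],[0.0237,-0.0334,0,0,0,0,0],[0.0237,-0.0334,0,0,0,0,0],[0.0237,-0.0334,0,0,0,0,0],[0.0237,-0.0334,0,0,0,0,0],[0.0237,-0.0334,0,0,0,0,0],[0.0237,-0.0334,0,0,0,0,0],[0.0237,-0.0334,0,0,0,0,0]]])

```text
time: 10.85
ee_pos: [0.4184, 0.2009, 0.1416]
eef_rot: [0.875, 0.484, -0.001, -0.0]
ft_force: [1.8, -0.8, -2.9]
width: 0.0139
grip_force: 40.0
```

>>> drive_tool(moves=[[[0,0,0,0,0,-0.0965,0],[0,0,0,0,0,-0.0965,0],[0,0,0,0,0,-0.0965,0],[0,0,0,0,0,-0.0965,0],[0,0,0,0,0,-0.0965,0],[0,0,0,0,0,0,0],[0,0,0,0,0,0,0],[0,0,0,0,0,0,0]]])

```text
time: 11.65
ee_pos: [0.4199, 0.1999, 0.1425]
eef_rot: [0.735, 0.678, -0.0, -0.0]
ft_force: [0.1, -0.2, -3.9]
width: 0.0136
grip_force: 40.0
```

Run:
```python
from h import *
st=r.read_state(); im=save('wrist','w3'); save('top','t3'); save('scene','s3')
print(st['time'],st['ee_pos'],np.degrees(yaw(st)),st['width'],st['ft_force'])
for q,z in(('dock',0),('seat',.0535),('clamp_knob',.069)):
    for c in('wrist','top','scene'):
        for p in r.place_of(c,q)[:2]: print(c,q,np.round(p['at']),p['conf'], at_z(c,p['at'],z,st).round(4))
```

```text
11.65 [0.41986211 0.19990704 0.14249763] -4.629735356673598 0.013649664447480364 [ 0.08766009 -0.17935801 -3.87337246]
wrist dock [499. 197.] 0.65 [0.5751 0.2062 0.    ]
top dock [208. 241.] 0.78 [0.5734 0.2075 0.    ]
scene dock [382. 212.] 0.65 [0.5792 0.2073 0.    ]
scene dock [351. 159.] 0.46 [0.2791 0.3423 0.    ]
wrist seat [531. 206.] 0.86 [0.5758 0.2097 0.0535]
top seat [204. 237.] 0.93 [0.5738 0.2086 0.0535]
scene seat [385. 201.] 0.85 [0.5801 0.2113 0.0535]
scene clamp_knob [363. 181.] 0.59 [0.4586 0.2207 0.069 ]
```

View pics/w3.png

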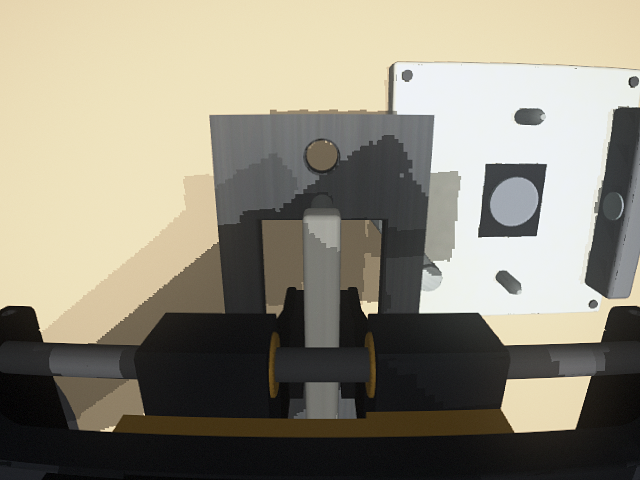

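The wrist view shows the dock at right. Its far-left corner is near (391,63) and its near-right corner near (598,313). Pin tips are near (543,117) and (518,291). I'll fit the dock's pose to the subpixel edges of its white top.

```bash
cat > fit.py <<'E'
from h import *
from scipy.optimize import least_squares
st=dict(ee_pos=np.array([0.41986211,0.19990704,0.14249763]),eef_rot=R.from_euler('z',np.radians(-4.629735-90)).as_quat())
st=r.read_state()
im=cv2.imread('pics/w3.png').astype(float)
hsv=cv2.cvtColor(im.astype(np.uint8),cv2.COLOR_BGR2HSV)
f=im[...,0]-.8*im[...,2]   # blue vs red: white high, tan low
def edge(p,d,L=7):
    t=np.arange(-L,L+.1,.25); q=p+t[:,None]*d
    v=cv2.remap(f.astype(np.float32),q[:,0:1].astype(np.float32),q[:,1:2].astype(np.float32),1)[:,0]
    g=np.gradient(cv2.GaussianBlur(v[:,None],(1,9),0)[:,0]); i=np.argmax(abs(g)); return t[i],abs(g[i])
def W(x,P):
    c,s=np.cos(x[2]),np.sin(x[2]); P=np.array(P,float); return np.c_[x[0]+c*P[:,0]-s*P[:,1],x[1]+s*P[:,0]+c*P[:,1],P[:,2]]
# samples on the top face edges: (point, outward)
S=[([a,.105,.025],[0,1,0]) for a in np.linspace(-.08,.07,16)]+[([a,-.105,.025],[0,-1,0]) for a in np.linspace(-.03,.08,12)]
S+=[([-.1,a,.025],[-1,0,0]) for a in np.linspace(.07,.095,5)]
x=np.array([.575,.208,np.radians(-4.5)])
P=np.array([s[0] for s in S]);N=np.array([s[1] for s in S])
for it in range(4):
    a=proj('wrist',W(x,P),st);b=proj('wrist',W(x,P+.001*N),st); n=(b-a)/np.linalg.norm(b-a,axis=1)[:,None]
    e=[edge(p,d) for p,d in zip(a,n)]; t=np.array([q[0] for q in e]); w=np.array([q[1]>3 for q in e])
    T=a+t[:,None]*n
    x=least_squares(lambda y:(((proj('wrist',W(y,P),st)-T)*n).sum(1)*w),x,loss='soft_l1').x
print('fit',x[:2],np.degrees(x[2])); print(np.round(t,1),w.astype(int))
print('proj pins top',proj('wrist',W(x,[[0,.066,.057],[0,-.066,.057],[0,.066,.025],[0,-.066,.025]]),st).round(1).tolist())
print('proj corners',proj('wrist',W(x,[[-.1,.105,.025],[.1,-.105,.025]]),st).round(1).tolist())
# frame: plate top & hole in hand
z=st['ee_pos'][2]-.003+.012
for p in((210,115),(434,115),(322,155)): print(p,R.from_quat(st['eef_rot']).inv().apply(at_z('wrist',p,z,st)-st['ee_pos']).round(4))
E
python3 fit.py
```

```text
fit [0.58111771 0.20850327] -3.0656304001408983
[ 0.5  0.5  0.2 -0.2 -0.2  0.   0.  -0.5 -0.5 -0.5 -0.8 -1.  -0.8 -1.2
 -0.8 -1.  -4.2 -1.  -1.2 -1.  -0.8 -1.  -1.  -0.5 -0.5 -0.2 -0.5 -0.2
  3.5  5.   5.   4.5  0. ] [1 1 1 1 1 1 1 1 1 1 1 1 1 1 1 1 1 1 1 1 1 1 1 1 1 1 1 1 1 0 0 0 1]
proj pins top [[550.0, 116.8], [526.8, 290.7], [527.6, 116.4], [509.0, 275.2]]
proj corners [[400.8, 62.2], [606.1, 310.7]]
(210, 115) [ 0.0853 -0.0506 -0.009 ]
(434, 115) [ 0.0854  0.0493 -0.009 ]
(322, 155) [ 0.0674 -0.0006 -0.009 ]
```

```bash
cat >> fit.py <<'E'
print('-----')
g=im.mean(2)
for row in (75,85,95): print(row,g[row,384:400].round().astype(int))
for (x0,x1,y0,y1) in ((508,552,104,130),(490,528,264,300)):
    print('\n'.join(' '.join('%3d'%v for v in rr) for rr in g[y0:y1:2,x0:x1:2]),'\n')
E
python3 fit.py | sed -n '/-----/,$p'
```

```text
-----
75 [219 219 222 196 169  81  85  91  88 116 217 225 180 246 243 244]
85 [207 195 195 199 149  88  89  91  84 155 224 234 240 243 243 243]
95 [221 202 195 202 124  80  81  91  98 181 227 239 242 242 243 243]
241 241 241 240 240 241 241 241 241 241 241 240 240 240 241 240 241 240 240 241 241 241
241 241 241 241 240 241 243 243 243 243 243 242 242 242 242 242 242 240 240 240 240 240
241 241 241 241 241 247 153 133 132 132 174 142 164 158 170 184 234 243 240 240 240 240
241 241 241 235 236 104  78  85  86  86  89  89  92  97 103 104  99 201 243 241 240 240
241 242 242 234  98  81  84  85  83  87  92  93  96 101 108 113 119 112 215 241 241 241
242 242 231 210  80  85  87  86  87  90  89  96  98 104 110 118  94 167 190 242 241 240
242 241 232 120  83  83  84  85  89  89  88  94 100 107 112 116 152 206 205 238 241 241
241 242 232 173  83  85  83  85  85  89  90  92  99 104 108 117 131 210 201 243 240 240
242 237 235 188  79  85  86  86  86  89  87  90  96 101 107 109 112 104 233 242 241 241
241 241 242 234 142  77  82  85  86  86  86  91  92  95  99 101 102 226 242 241 241 240
241 241
[... 926 characters left out ...]
 243 240 241 241
241 241 242 232 167  77  84  92  93  94  96 102 104 103  92 236 241 241 240
240 241 241 242 244 226  73  88  95  95  99 105 111 114 110 114 243 241 241
240 240 241 241 241 243 214  79  92  98 102 108 113 120 120 102 244 241 241
241 240 241 241 241 241 243 218  83  97 105 109 116 123 126 116 243 240 241
241 240 240 240 241 240 241 243 208  85 103 112 113 113 166 193 241 241 241
240 240 240 240 241 241 241 241 243 198  92 101 112 129 206 200 241 240 241
241 240 240 240 241 241 241 241 241 243 248 223 196 180 220 236 241 241 241
240 241 240 240 241 241 241 241 241 241 241 241 241 241 241 241 240 241 241
241 240 241 241 240 241 241 240 241 240 240 241 241 240 241 240 240 241 240
```

```bash
cat >> fit.py <<'E'
print('=====')
B=np.array([[0,.066,.025],[0,-.066,.025]]);Bm=np.array([[522,117.],[503.3,277.5]])
T3=np.array([[0,.066,.057],[0,-.066,.057]]);Tm=np.array([[542.5,116.5],[519.5,291.5]])
keep=np.arange(28)!=16; P=P[:28][keep];N=N[:28][keep]; rows=np.array([75,85,95]);cols=np.array([393.2,392.9,392.6])
for it in range(5):
    a=proj('wrist',W(x,P),st);b=proj('wrist',W(x,P+.001*N),st); n=(b-a)/np.linalg.norm(b-a,axis=1)[:,None]
    t=np.array([edge(p,d,4)[0] for p,d in zip(a,n)]);T=a+t[:,None]*n
    def res(y):
        e=((proj('wrist',W(y,P),st)-T)*n).sum(1)*.5
        L=proj('wrist',W(y,[[-.1,v,.025] for v in np.linspace(.06,.1,9)]),st); c=np.interp(rows,L[::-1,1],L[::-1,0])-cols
        return np.r_[e,c,(proj('wrist',W(y,B),st)-Bm).ravel(),(proj('wrist',W(y,T3),st)-Tm).ravel()]
    x=least_squares(res,x,loss='soft_l1').x
print(x,np.degrees(x[2]));print(res(x).round(1))
# hand: frame mid in tool = (0.0008,-0.0006)
y=x[2]; Rn=R.from_euler('z',y)*R.from_matrix([[0,1,0],[1,0,0],[0,0,-1]])
tgt=np.array([x[0],x[1],.142])-Rn.apply([.0008,-.0004,0]); print('TCP target',tgt); delta(tgt,y)
E
python3 fit.py | sed -n '/=====/,$p'
```

```text
=====
[ 0.57570222  0.20860844 -0.05399733] -3.093819282507323
[-0.3 -0.3 -0.3 -0.   0.1  0.1 -0.   0.2  0.2  0.1  0.3  0.2  0.4  0.2
  0.4  0.6  1.8  0.6  0.6  0.5  0.4  0.5  0.4  0.4  0.4  0.1  0.3  0.1
  0.2  0.3 -1.1 -0.4 -0.4 -1.9  0.2  0.5  0.7 -0.3]
TCP target [0.57605846 0.20778802 0.142     ]
shift [0.0199 0.1548 0.0011] az -0.0246 t 12.25 tilt [ 1.e-04 -1.e-04 -1.e+00]
```

>>> drive_tool(moves=[[[0.004,0.031,0,0,0,0,0],[0.004,0.031,0,0,0,0,0],[0.004,0.031,0,0,0,0,0],[0.004,0.031,0,0,0,0,0],[0.004,0.0308,0,0,0,0,0],[0,0,0,0,0,-0.0246,0],[0,0,0.03,0,0,0,0],[0,0,0.03,0,0,0,0],[0,0,0.01,0,0,0,0],[0,0,0,0,0,0,0]]])

```text
time: 13.25
ee_pos: [0.575, 0.2074, 0.0718]
eef_rot: [0.726, 0.688, -0.001, -0.001]
ft_force: [-0.1, -0.3, -2.5]
width: 0.0133
grip_force: 40.0
```

Run:
```python
from h import *
st=r.read_state(); im=save('wrist','w4'); s=save('scene','s4')
print(st['time'],st['ee_pos'],np.degrees(yaw(st)),st['ft_force'])
delta([0.57606,0.20779,.0705],-.054,st)
x=np.array([.5757,.2086]);y=-.054
n=np.array([-np.sin(y),np.cos(y)])*.066
for sg in(1,-1): print(sg,[proj('wrist',[*(x+sg*n),z],st)[0].round(1).tolist() for z in(.025,.057)], proj('scene',[*(x+sg*n),.057])[0].round(1))
tl=lambda p:R.from_quat(st['eef_rot']).apply(p)+st['ee_pos']
print('hole',[proj('wrist',tl([.0668,-.0004,z]),st)[0].round(1).tolist() for z in(-.009,.003)])
a=cv2.resize(im[60:300,200:440],(480,480)); q=proj('scene',[*x,.06])[0].astype(int)
b=cv2.resize(s[q[1]-60:q[1]+60,q[0]-40:q[0]+40],(320,480),interpolation=cv2.INTER_CUBIC)
cv2.imwrite('pics/chk.png',np.hstack([a,b])[:,:,::-1])
```

```text
13.25 [0.57495194 0.20743869 0.07181117] -3.074381898267728 [-0.13943035 -0.28861915 -2.47144186]
shift [0.0004 0.0011 0.0013] az 0.0003 t 13.25 tilt [-2.7e-03 -9.0e-04 -1.0e+00]
1 [[324.4, 146.5], [324.6, 151.1]] [396.  192.5]
-1 [[323.7, 341.9], [323.9, 369.9]] [370.2 208.5]
hole [[322.5, 156.4], [322.5, 154.0]]
```

View pics/chk.png

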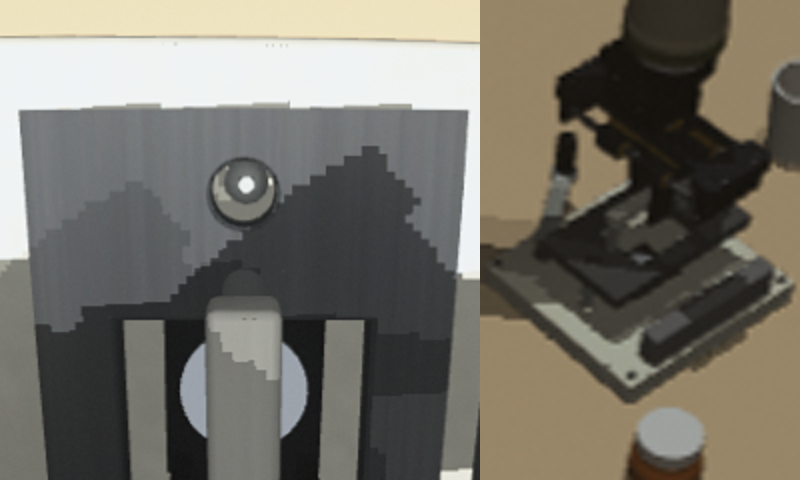

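The pin tip shows through the far hole as a bright dot at crop (246,184), with the hole centre at (244,191), so it is nearly concentric. I'll let the arm settle and measure both numerically.

>>> drive_tool(moves=[[[0,0,0,0,0,0,0],[0,0,0,0,0,0,0],[0,0,0,0,0,0,0]]])

```text
time: 13.65
ee_pos: [0.5765, 0.208, 0.0739]
eef_rot: [0.726, 0.688, 0.001, 0.0]
ft_force: [-0.5, -0.4, -4.1]
width: 0.0134
grip_force: 40.0
```

```bash
cat > pin.py <<'E'
from h import *
st=r.read_state(); im=save('wrist','w%d'%int(100*st['time'])); g=im.astype(float).mean(2)
print(st['time'],st['ee_pos'],np.degrees(yaw(st)),st['ft_force'],'tilt',R.from_quat(st['eef_rot']).as_matrix()[:2,2])
w=g[145:165,312:335]; yy,xx=np.mgrid[145:165,312:335]; m=w>215
tip=np.array([xx[m].mean(),yy[m].mean()]); print('tip px',tip,m.sum())
for row in range(136,178,2): print(row,' '.join('%3d'%v for v in g[row,300:346:2]))
print('tip world',at_z('wrist',tip,.057,st))
zt=st['ee_pos'][2]+.009
for p in((322,155.5),): print('hole world',at_z('wrist',p,zt,st))
E
python3 pin.py
```

```text
13.65 [0.576486   0.20798335 0.07386978] -3.0936626870365536 [-0.5298345  -0.42957823 -4.05221625] tilt [0.00124819 0.00015727]
tip px [323.64814815 152.05555556] 54
136 116 120 121 119 117 118 121 119 118 115 117 121 118 117 116 115 118 119 117 119 117 117 120
138 117 120 119 119 117 121 122 123 113 102  99  96 101 108 115 117 117 119 117 121 116 118 118
140 115 120 121 120 117 119 112  86  68  76  78  79  64  52  49  87 118 120 117 119 115 118 118
142 116 117 121 119 118  95  66  74  84  91  90  87  84  76  98 122  78 115 115 118 116 118 118
144 115 119 120 119  93  72  75  88  94  99 101  97  90  82  69 123  95  61 115 117 116 117 117
146 114 117 119  89  83  96  84  96 102 107 109 105 100  90  77 120 117 154  76 118 116 116 117
148 114 118 117  67 121  86  90 100 108 113 112 110 107  95  87  96 114 239  99  94 119 114 116
150 114 118  93  75 128  78  91 103  81 220 239 174 100  98  87  73 202 233 167  58 116 114 116
152 113 118  83  87 120  76  95 107 182 239 238 245 128  97  86  59 238 237 248  37 114 113 116
154 111 118  80 101 150  79  90 100 188 240 237 243 120  92  81  92 11
[... 472 characters left out ...]
1 121 125  61  43  52  62  62  63
166 109 111 118  80  56  44 118 124 123 123 122 121 121 119 122 126  65  36  52  61  62  59  63
168 110 112 115 113  77  50  39  99 121 122 121 122 123 124  97  59  37  50  54  61  58  60  63
170 108 110 114 115  91  80  59  34  37  53  72  74  65  48  34  38  53  52  61  60  59  60  62
172 110 111 114 113 111 104  80  77  64  37  36  39  35  42  49  53  56  62  59  59  61  61  60
174 107 111 116 112 112 115 112 104  78  77  66  51  46  45  55  58  60  59  59  58  58  60  59
176 106 111 113 112 112 112 115 116 112 108 115  72  59  59  59  59  59  60  59  59  61  60  60
tip world [0.58034501 0.27441554 0.057     ]
hole world [0.57946341 0.2751187  0.08286978]
```

```bash
cat > pin.py <<'E'
from h import *
for k in range(4):
    st=r.read_state(); im=r.camera('wrist'); g=im.astype(float).mean(2)
    m=(g[140:168,306:331]>190).astype(np.uint8); n,l,s,c=cv2.connectedComponentsWithStats(m)
    j=1+np.argmax([v[4] if 10<v[4]<60 else 0 for v in s[1:]]); tip=c[j]+[306,140]
    best=max((( cv2.remap(cv2.GaussianBlur(g,(3,3),0).astype(np.float32),*[np.float32([[q+R_*f(t) for t in np.linspace(0,6.283,60)] for R_ in (rr-2.5,rr+2.5)]) for q,f in((cx,np.cos),(cy,np.sin))],1)*[[-1],[1]]).sum(),cx,cy,rr) for cx in np.arange(317,326,.5) for cy in np.arange(151,161,.5) for rr in(15,16,17,18))
    a=at_z('wrist',tip,.057,st);b=at_z('wrist',best[1:3],st['ee_pos'][2]+.009,st)
    D=R.from_quat(st['eef_rot']).inv().apply(a-b)
    print(st['ee_pos'].round(4),round(np.degrees(yaw(st)),2),tip.round(1),s[j,4],best[1:],a.round(4),b.round(4),'tool',D.round(4))
E
python3 pin.py
```

```text
[0.5764 0.2079 0.0737] -3.09 [320.1 152.8] 45 (np.float64(317.0), np.float64(152.0), 15) [0.5783 0.2741 0.057 ] [0.5772 0.2767 0.0827] tool [-0.0026  0.0013  0.0257]
[0.5762 0.2079 0.0734] -3.09 [320.1 152.8] 46 (np.float64(321.5), np.float64(156.0), 18) [0.5782 0.2741 0.057 ] [0.579  0.2749 0.0824] tool [-0.0008 -0.0007  0.0254]
[0.5762 0.2079 0.0733] -3.09 [320.2 152.7] 46 (np.float64(321.5), np.float64(156.0), 18) [0.5782 0.2741 0.057 ] [0.5789 0.2748 0.0823] tool [-0.0007 -0.0007  0.0253]
[0.5761 0.2079 0.0732] -3.09 [320.4 152.7] 46 (np.float64(321.5), np.float64(156.0), 18) [0.5782 0.2741 0.057 ] [0.5788 0.2748 0.0822] tool [-0.0007 -0.0006  0.0252]
```

>>> drive_tool(moves=[[[-0.0007,-0.0006,0,0,0,0,0],[0,0,0,0,0,0,0],[0,0,0.005,0,0,0,0],[0,0,0.005,0,0,0,0],[0,0,0.004,0,0,0,0],[0,0,0.003,0,0,0,0],[0,0,0.003,0,0,0,0],[0,0,0,0,0,0,0],[0,0,0,0,0,0,0]]])

```text
time: 14.8
ee_pos: [0.5754, 0.2073, 0.0531]
eef_rot: [0.726, 0.688, 0.0, 0.0]
ft_force: [0.3, 0.1, -2.3]
width: 0.0132
grip_force: 40.0
```

>>> drive_tool(moves=[[[0,0,0.003,0,0,0,0],[0,0,0.003,0,0,0,0],[0,0,0.003,0,0,0,0],[0,0,0,0,0,0,0],[0,0,0,0,0,0,0]]])

```text
time: 15.3
ee_pos: [0.5754, 0.2072, 0.0439]
eef_rot: [0.726, 0.688, -0.0, -0.0]
ft_force: [-0.2, -0.4, -3.5]
width: 0.0135
grip_force: 40.0
```

Run:
```python
from h import *
for k in range(3):
    st=r.read_state(); print(st['ee_pos'].round(4),st['ft_force'].round(2),st['torque'].round(2)); r.camera('top')
```

```text
[0.5754 0.2072 0.0439] [-0.19 -0.43 -3.51] [ 0.01 -0.1   0.05]
[0.5754 0.2072 0.0441] [-1.36 -0.3  -3.63] [ 0.02 -0.12 -0.03]
[0.5755 0.2073 0.0442] [ 0.01 -0.65 -4.26] [ 0.01 -0.06 -0.03]
```

Both pins have entered with no contact force. I'll continue down.

>>> drive_tool(moves=[[[0,0,0.004,0,0,0,0],[0,0,0.004,0,0,0,0],[0,0,0.003,0,0,0,0],[0,0,0.002,0,0,0,0],[0,0,0.001,0,0,0,0],[0,0,0,0,0,0,0],[0,0,0,0,0,0,0]]])

```text
time: 16.15
ee_pos: [0.5755, 0.2072, 0.0301]
eef_rot: [0.726, 0.688, 0.0, 0.0]
ft_force: [0.3, -0.0, -3.0]
width: 0.0136
grip_force: 40.0
```

>>> drive_tool(moves=[[[0,0,0.001,0,0,0,0],[0,0,0.001,0,0,0,0],[0,0,0,0,0,0,0],[0,0,0,0,0,0,0]]])

```text
time: 16.55
ee_pos: [0.5755, 0.2072, 0.0281]
eef_rot: [0.726, 0.688, 0.0, 0.0]
ft_force: [-0.0, -1.2, -2.9]
width: 0.0133
grip_force: 40.0
```

>>> drive_tool(moves=[[[0,0,0.001,0,0,0,0],[0,0,0,0,0,0,0],[0,0,0,0,0,0,0]]])

```text
time: 16.85
ee_pos: [0.5756, 0.2072, 0.0281]
eef_rot: [0.726, 0.688, 0.0, 0.0]
ft_force: [-4.0, -2.2, 8.1]
width: 0.0135
grip_force: 40.0
```

>>> drive_tool(moves=[[[0,0,0.001,0,0,0,0],[0,0,0,0,0,0,0],[0,0,0,0,0,0,0]]])

```text
time: 17.15
ee_pos: [0.5756, 0.2072, 0.028]
eef_rot: [0.726, 0.688, -0.0, 0.001]
ft_force: [-8.8, -4.2, 16.0]
width: 0.0134
grip_force: 40.0
```

Contact came at z=0.028, exactly the seated height. I'll relieve the load, release and rise.

>>> drive_tool(moves=[[[0,0,-0.002,0,0,0,0],[0,0,0,0,0,0,0.6],[0,0,0,0,0,0,0.6],[0,0,0,0,0,0,0.6],[0,0,0,0,0,0,0.6],[0,0,0,0,0,0,0.6],[0,0,-0.02,0,0,0,0.6],[0,0,-0.03,0,0,0,0.6],[0,0,-0.03,0,0,0,0.6],[0,0,-0.03,0,0,0,0.6]]])

```text
time: 18.15
ee_pos: [0.5752, 0.2072, 0.1391]
eef_rot: [0.726, 0.688, -0.0, -0.0]
ft_force: [0.2, 0.3, -0.3]
width: 0.052
grip_force: 0.0
```

>>> drive_tool(moves=[[[0,-0.03,-0.02,0,0,0,0],[0,-0.03,0,0,0,0,0],[0,-0.03,0,0,0,0,0],[0,0,0,0,0,0,0],[0,0,0,0,0,0,0],[0,0,0,0,0,0,0],[0,0,0,0,0,0,0]]])

```text
time: 18.85
ee_pos: [0.4862, 0.2119, 0.1578]
eef_rot: [0.726, 0.688, 0.0, -0.0]
ft_force: [-0.9, -1.0, -0.4]
width: 0.0049
grip_force: 0.0
```

Run:
```python
from h import *
st=r.read_state(); w=save('wrist','w5'); t=save('top','t5'); s=save('scene','s5')
print(st['time'],st['ee_pos'],st['width'],st['ft_force'])
for q,z in(('frame_mid',.0535),('clamp_knob',.069)):
    for c in('wrist','top','scene'):
        for p in r.place_of(c,q): 
            a=at_z(c,p['at'],z,st)
            if a[1]>.1: print(c,q,np.round(p['at']),p['conf'], a.round(4))
x=np.array([.5757,.2086]);y=-.054;Rz=R.from_euler('z',y).as_matrix()
for th in(0,.7,.9,1.1,1.2):
    v=R.from_euler('z',th).apply([.034,.09,0]); k=np.r_[x,0]+Rz@(np.array([-.072,-.055,.09])+v); print(th,k.round(3),[proj(c,k,st)[0].round().tolist() for c in('wrist','top','scene')])
q=proj('scene',[*x,.04])[0].astype(int)
b=cv2.resize(s[q[1]-55:q[1]+45,q[0]-70:q[0]+60],(390,300),interpolation=cv2.INTER_CUBIC)
cv2.imwrite('pics/chk2.png',np.hstack([cv2.resize(w,(400,300)),b])[:,:,::-1])
```

```text
18.85 [0.48615707 0.2119059  0.15784149] 0.004867923716252687 [-0.89571126 -0.96386386 -0.36906296]
wrist frame_mid [438. 226.] 0.58 [0.5769 0.2101 0.0535]
top frame_mid [208. 236.] 0.89 [0.5754 0.1994 0.0535]
scene frame_mid [385. 204.] 0.64 [0.5901 0.2014 0.0535]
wrist clamp_knob [269. 204.] 0.6 [0.4483 0.2378 0.069 ]
scene clamp_knob [362. 178.] 0.46 [0.4456 0.2291 0.069 ]
0 [0.54  0.246 0.09 ] [[400.0, 192.0], [188.0, 246.0], [384.0, 184.0]]
0.7 [0.474 0.25  0.09 ] [[301.0, 190.0], [185.0, 269.0], [372.0, 175.0]]
0.9 [0.456 0.243 0.09 ] [[275.0, 202.0], [187.0, 275.0], [367.0, 173.0]]
1.1 [0.44  0.232 0.09 ] [[253.0, 219.0], [190.0, 281.0], [362.0, 173.0]]
1.2 [0.433 0.226 0.09 ] [[244.0, 229.0], [193.0, 283.0], [359.0, 172.0]]
```

View pics/chk2.png

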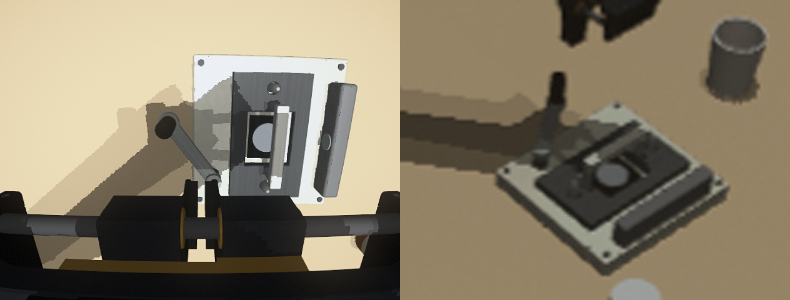

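The picture shows the frame flat over both pins, with the handle at (280,145), and the knob out at about (165,127), which puts the clamp near 0.98 rad. I'll push the knob in with the shut fingers from its outer side.

>>> drive_tool(moves=[[[0.008,-0.025,0,0,0,0,0],[0.008,-0.025,0,0,0,0,0],[0.0085,-0.0254,0,0,0,0,0],[0,0,0,0,0,0,0],[0,0,0.035,0,0,0,0],[0,0,0.035,0,0,0,0],[0,0,0.035,0,0,0,0],[0,0,0.015,0,0,0,0],[0,0,0.006,0,0,0,0],[0,0,0,0,0,0,0]]], squeeze=10)

```text
time: 20.3
ee_pos: [0.4119, 0.2408, 0.0323]
eef_rot: [0.726, 0.688, -0.0, -0.0]
ft_force: [-0.2, 0.1, -0.6]
width: 0.0008
grip_force: 0.0
```

>>> drive_tool(moves=[[[0,0.006,0,0,0,0,0],[0,0.006,0,0,0,0,0],[0.0045,0.0075,0,0,0,0,0],[0.0045,0.0075,0,0,0,0,0],[0.0032,0.009,0,0,0,0,0],[0.0032,0.009,0,0,0,0,0],[0,0,0,0,0,0,0]]])

```text
time: 21.0
ee_pos: [0.4587, 0.2537, 0.0319]
eef_rot: [0.726, 0.688, 0.0, -0.0]
ft_force: [0.2, 0.6, 0.2]
width: 0.0007
grip_force: 0.0
```

```bash
cat > knob.py <<'E'
from h import *
st=r.read_state(); r.camera('wrist'); r.camera('scene'); r.camera('top')
x=np.array([.5757,.2086]);y=-.054;Ri=R.from_euler('z',-y).as_matrix()
D=lambda a:(Ri@np.r_[np.array(a)[:2]-x,0])[:2].round(4)
print(st['time'],st['ee_pos'],D(st['ee_pos']),st['ft_force'],st['width'])
for c in('wrist','scene','top'):
    for p in r.place_of(c,'clamp_knob')[:1]:
        a=D(at_z(c,p['at'],.069,st)); v=a-[-.072,-.055]; print(c,np.round(p['at']),p['conf'],a,'theta',np.arctan2(v[1],v[0])-np.arctan2(.09,.034),np.linalg.norm(v))
E
python3 knob.py
```

```text
21.0 [0.45868313 0.25371597 0.03192028] [-0.1193  0.0387] [0.20089271 0.5882556  0.19310068] 0.000727098927843745
wrist [375. 317.] 0.7 [-0.0967  0.0392] theta 0.6176389534770328 0.09738444434302637
scene [371. 182.] 0.47 [-0.0941  0.0245] theta 0.6323452214637679 0.08251460476788337
top [185. 268.] 0.79 [-0.1004  0.0398] theta 0.6522734032622808 0.09896261920543534
```

The lever is following, with θ about 0.62 and a contact distance of about 23 mm. I'll continue to the stop.

>>> drive_tool(moves=[[[0.0013,0.0095,0,0,0,0,0],[0.0013,0.0095,0,0,0,0,0],[-0.0005,0.0095,0,0,0,0,0],[-0.0005,0.0095,0,0,0,0,0],[-0.0016,0.0062,0,0,0,0,0],[-0.0017,0.0062,0,0,0,0,0],[0,0,0,0,0,0,0],[0,0,0,0,0,0,0]]])

```text
time: 22.1
ee_pos: [0.5076, 0.2489, 0.0319]
eef_rot: [0.726, 0.688, -0.0, 0.0]
ft_force: [-1.2, -0.6, 1.1]
width: 0.0006
grip_force: 0.0
```

>>> drive_tool(moves=[[[-0.0006,0.002,0,0,0,0,0],[-0.0006,0.002,0,0,0,0,0],[0,0,0,0,0,0,0],[0,0,0,0,0,0,0]]])

```text
time: 22.5
ee_pos: [0.5115, 0.2477, 0.032]
eef_rot: [0.726, 0.688, -0.0, 0.0]
ft_force: [0.4, -0.2, -1.3]
width: 0.0004
grip_force: 0.0
```

```bash
python3 knob.py
```

```text
22.5 [0.51153706 0.24766603 0.03204676] [-0.0662  0.0355] [ 0.38716216 -0.24560597 -1.30990184] 0.00035421440360976133
wrist [371. 317.] 0.95 [-0.0452  0.036 ] theta 0.07479538339294867 0.09486432416878328
scene [380. 190.] 0.51 [-0.0398  0.0185] theta -0.05170618656166415 0.08024394058120525
```

>>> drive_tool(moves=[[[-0.0006,0.002,0,0,0,0,0],[-0.0006,0.002,0,0,0,0,0],[0,0,0,0,0,0,0],[0,0,0,0,0,0,0]]])

```text
time: 23.2
ee_pos: [0.5156, 0.2462, 0.032]
eef_rot: [0.726, 0.688, 0.0, 0.0]
ft_force: [0.5, -1.3, 0.1]
width: 0.0007
grip_force: 0.0
```

>>> drive_tool(moves=[[[-0.0004,0.0015,0,0,0,0,0],[0,0,0,0,0,0,0],[0,0,0,0,0,0,0]]])

```text
time: 23.5
ee_pos: [0.517, 0.2458, 0.032]
eef_rot: [0.726, 0.688, 0.0, 0.0]
ft_force: [-0.1, 0.4, -0.2]
width: -0.0
grip_force: 0.1
```

>>> drive_tool(moves=[[[-0.0004,0.0015,0,0,0,0,0],[0,0,0,0,0,0,0],[0,0,0,0,0,0,0]]])

```text
time: 23.8
ee_pos: [0.5182, 0.2454, 0.032]
eef_rot: [0.726, 0.688, -0.0, -0.0]
ft_force: [-2.6, 0.4, 0.7]
width: 0.0005
grip_force: 1.1
```

Grip force and ft_x are starting to rise, so the stop is near.

>>> drive_tool(moves=[[[-0.0003,0.001,0,0,0,0,0],[0,0,0,0,0,0,0],[0,0,0,0,0,0,0]]])

```text
time: 24.1
ee_pos: [0.5184, 0.2454, 0.0319]
eef_rot: [0.726, 0.688, -0.001, -0.0]
ft_force: [-5.6, 1.3, 2.2]
width: 0.0004
grip_force: 2.9
```

>>> drive_tool(moves=[[[-0.0003,0.001,0,0,0,0,0],[0,0,0,0,0,0,0],[0,0,0,0,0,0,0]]])

```text
time: 24.4
ee_pos: [0.5185, 0.2454, 0.0318]
eef_rot: [0.725, 0.688, -0.001, -0.001]
ft_force: [-9.3, 1.9, 3.7]
width: 0.0005
grip_force: 4.7
```

```bash
python3 knob.py
```

```text
24.4 [0.5184834  0.24535575 0.03179289] [-0.0591  0.0336] [-9.30221741  1.87600841  3.73448144] 0.00046278736444325095
wrist [371. 318.] 0.66 [-0.0383  0.0337] theta -0.0018841446462465328 0.09488614229696558
scene [380. 190.] 0.56 [-0.038   0.0199] theta -0.06492066895644588 0.08225575967675455
```

The lever is hard on its stop: 9 N with no further motion, and θ≈0. I'll back off straight away from the knob, then rise clear.

>>> drive_tool(moves=[[[0,-0.004,0,0,0,0,0],[0,-0.015,0,0,0,0,0],[0,-0.025,0,0,0,0,0],[0,0,-0.04,0,0,0,0],[0,0,-0.04,0,0,0,0],[0,0,-0.04,0,0,0,0],[0,-0.03,0,0,0,0,0],[0,0,0,0,0,0,0],[0,0,0,0,0,0,0],[0,0,0,0,0,0,0]]])

```text
time: 25.7
ee_pos: [0.4471, 0.2481, 0.1517]
eef_rot: [0.726, 0.688, -0.0, 0.0]
ft_force: [0.0, 0.0, -0.0]
width: 0.0003
grip_force: 0.0
```

```bash
python3 knob.py
python3 - <<'E'
from h import *
w=save('wrist','w6');st=r.read_state()
for c in('wrist','top','scene'):
    r.camera(c)
    for q,z in(('frame_mid',.0535),('bottle',0),('cup',0),('screwdriver',0)):
        print(c,q,[(at_z(c,p['at'],z,st)[:2].round(3).tolist(),p['conf']) for p in r.place_of(c,q) if q!='frame_mid' or at_z(c,p['at'],z,st)[1]>.1])
E
```

```text
25.7 [0.44705375 0.2480503  0.15172156] [-0.1306  0.0324] [ 0.02350774  0.02449573 -0.01037441] 0.0003020742911160184
wrist [451. 234.] 0.68 [-0.0367  0.0347] theta -0.013716087558027112 0.09639595427195065
scene [378. 192.] 0.55 [-0.0373  0.0079] theta -0.14292017681725344 0.0718366201877566
top [190. 247.] 0.83 [-0.0383  0.0339] theta -0.0011370091746105704 0.09507312974757905
wrist frame_mid [([0.576, 0.208], 0.83)]
wrist bottle [([0.563, 0.221], 0.46)]
wrist cup []
wrist screwdriver []
top frame_mid [([0.583, 0.195], 0.68)]
top bottle [([0.773, 0.005], 0.72)]
top cup [([0.592, 0.212], 0.46)]
top screwdriver [([0.525, -0.468], 0.81)]
scene frame_mid [([0.574, 0.21], 0.6)]
scene bottle []
scene cup [([0.55, 0.471], 0.8)]
scene screwdriver [([0.525, -0.482], 0.57)]
```

```bash
python3 -c "
from bench import r
print(r.close_job())"
```

```text
the job is handed in; nothing more can be done
None
```

The job is handed in: the frame is seated flush over both pins and the clamp lever is at its stop. The gripper is clear, and the jar, cup and screwdriver were kept clear of throughout; the first try at the handle closed on air and had to be repeated.

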